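# Index the check vial and hold the needle flap at its mark

### The arm

A 6-joint arm with a two-finger parallel gripper is mounted at the origin on the work surface. World frame = base frame: x ahead of the robot, y to its left, z up, the work surface at z = 0. Lengths are in mm, angles in rad, forces in N, time in s.
With the tool pointing down it reaches from about 350 to 975 mm from the base axis. Payload 7.1 kg.
Tool frame: the origin (TCP) lies on the front face of the gripper's body, between the roots of the fingers; the fingertips stand 80 mm ahead of it and the grasp point (between the pads) lies 61 mm ahead of it (env.tips_ahead is the distance from the TCP to the fingertips, in mm); z points along the fingers, y is the line along which they close (so a half turn about z gives the same grasp; the last joint's range is limited). The gripper opens to 88 mm and grips with 3 to 60 N. Pads are 20 mm wide; open, the fingers measure 115 mm over their backs; the gripper's body (75 mm by 178 mm) begins 61 mm behind the grasp point.
Start: joints at [-1.205, 0.423, 1.63, -0, 1.089, -0.019], TCP at [234.625, -579.273, 302.675] pointing down, gripper open.
Joint ranges: [-3, 3], [-0.9, 2.11], [0.09, 2.58], [-1.31, 4.45], [0.11, 2.69], [-2.54, 2.54]. Speed limits (rad/s): [2.39, 2.39, 3.01, 3.14, 3.14, 3.14].

### API

Orientations are given as a unit quaternion [x, y, z, w].
In Python, from station import env, set_gripper, viewer, workorder gives the robot as it stands. Calls block until the motion is done:
- env.reach(position, orientation): joint-space move of the TCP to a pose.
- env.move_l(position, rot=None, rate=150, f_stop=None): straight line of the TCP; rot=None keeps the orientation; rate is the mean speed in mm/s. With f_stop (N) it stops when the force on the tool has changed by that much, and returns True; else False.
- env.move_joints(angles): joint-space move.
- set_gripper(opening): finger opening in mm; the grip force is fixed at half the most; returns when the fingers have stopped.
- env.hold(seconds).
- env.ik(position, orientation): joint angles nearest the present ones, or None.
- env.read_state(): the state.
- viewer.camera(name): name is "side" or "top"; returns the picture (384x512x3 uint8, blue, green, red); there is no depth.
- viewer.camera_params(name): a dict with "fx", "fy", "cx", "cy" (pixels), "pose" (4x4, takes a point from camera to world coordinates). Camera axes: x right, y up, looking along -z (the intrinsics and any distortion apply to the point x, -y, -z); pixel columns grow to the right and rows downward; lengths in mm; the calibration is good to about 2 mm. A picture is of the moment at which its call begins. camera_params takes no time and is no camera call.
A pose or a line that the arm cannot do raises env.IKError and nothing moves.
- workorder.sign_off(): hands the job in; it is judged then, once.
The state is a dict: "time_s": time; "qpos": joint angles; "dq": joint speeds; "tau": joint torques, N m; "tool_pos": TCP position; "orientation": TCP orientation; "force": force on the tool from outside, world axes, zero at the start; "wrist_torque": the same for the moment, N m; "width": finger opening in mm; "grip_force": force on a finger pad.
Only numpy, scipy, OpenCV 4.12 (cv2) and the standard library are available. Lean on these libraries where they do the work, as an engineer would, in place of code of your own. Each camera call takes 0.05 s, during which the arm holds its last target. There are 200 camera calls.

### The job

On the white sample carousel unit, first turn the carousel (it has a hub grip for that) until the red-capped vial stands at the green arrow, where it clicks into its stop, while the blue needle-bay flap is still shut. Then lift the flap (it has a bar to take it by) until it lines up with the orange pointer beside it, at the same slope, and finish while still holding it there with the gripper, since it falls shut when let go. Leave the orange pointer as it is set and the carousel in its stop, and do not disturb the bottle, the beaker or the vial box.

Things in the scene. Friction and masses are not known exactly. Their poses are not given: they have to be found in the camera images.
- sampler: White carousel unit, fixed on the bench, 270 (x) by 470 (y) mm, flat deck 60 mm high. Origin on the bench surface; x points from its front to its back (away from the robot at yaw 0), y to the left, z up. Carousel on its left (axis at x 0, y +130 mm), needle bay with blue flap on its right (y -150 to 0), orange pointer farther right (y -172).
- carousel (a joint): Angle of the carousel about its vertical axis (rad), growing anticlockwise from above; 0 with the red-capped vial at the green arrow. A spring click stop pulls it to 0 from within about 0.08 rad either side when let go; entering it takes about 0.15 N m. Elsewhere it turns freely and stays. Starts between 0.5 and 1.3, so turn it clockwise.
- carousel_grip (a point): Middle of the hub grip, on the axis, 130 mm above the bench: black block 14 mm thick (x), 54 mm long (y), 30 mm high (top at 143 mm), its red end towards the red vial (-y). Axes turn with the carousel, parallel to the sampler's at joint 0. It lies 90 mm in front and 205 mm left of flap_hinge. Grey disc of 108 mm radius; vials at 92 mm radius, tops 108 mm above the bench.
- red_vial (a point): Centre of the top of the red cap (12 mm across) of the one red-capped vial on the carousel, 92 mm from the axis.
- green_arrow (a point): Tip of the fixed green arrow on the left wall of the needle bay; it points along the sampler's +y to the carousel's axis. The red vial belongs straight in front of it (about 20 mm from its tip).
- flap (a joint): Angle of the blue flap (rad): 0 shut and level, growing as its front edge is lifted. It weighs 0.35 to 0.6 kg and falls shut when let go; lifting it at the bar takes about 2 to 3 N.
- flap_hinge (a point): Fixed point on the flap's hinge line, mid-width, 113 mm above the bench. The hinge line runs along the sampler's y axis at the back of the flap. The axes are those of the sampler.
- flap_bar (a point): Middle of the flap's round black bar, 12 mm thick, level, parallel to the hinge and 192 mm from it in the flap's plane, on two arms 60 mm either side of this point; gap of 62 mm to the flap's edge. Shut: 113 mm above the bench. At angle a: 192 cos a mm in front of and 192 sin a mm above the hinge. It can turn between gripping fingers, so the tool may point down. x to the hinge, y along bar.
- pointer (a joint): Angle of the orange pointer (rad), on the same hinge line and counted as for the flap: the angle that the flap must have. Set between 0.6 and 1.0; stiff, to be left alone.
- pointer_tip (a point): Tip of the orange pointer, a thin orange rod 195 mm long and 8 mm high from the hinge line, 97 mm to the right (sampler's -y) of the middle of the flap; a steel arc stands 20 mm farther to the right.
- amber_bottle: Bystander: amber bottle, 70 mm diameter, 140 mm high, right of the unit. Origin at the centre of its base.
- beaker: Bystander: glass beaker, 66 mm diameter, 85 mm high, right of the unit. Origin at the centre of its base.
- vial_box: Bystander: white-lidded vial box, 103 by 103 by 55 mm, left of the unit. Origin at the centre of its base.

How it is judged (in metres and radians):
On the way, in this order (a step that is already met when the one before it is completed fails the run):
1. the carousel rests in its click stop with the red vial at the green arrow, the flap still shut (value of joint carousel between -0.07 and 0.07 rad and value of joint flap below 0.08 rad), for 0.3 s.
2. the flap is held with the gripper, lined up with the pointer (angle between the x axis of flap_bar and the x axis of pointer_tip, either way round below 0.08 rad and contact force between the fingers and flap above 0.5 N), for 0.3 s.
At the end, for the whole second after the job is handed in: Through the last second the gripper's fingers hold the flap (over 0.5 N), still and within 0.08 rad (4.5 degrees) of the orange pointer's angle, and the carousel is within 0.07 rad of its click stop with the red vial at the green arrow (all of step 2 and velocity of joint flap between -0.1 and 0.1 rad/s and value of joint carousel between -0.07 and 0.07 rad); the arm keeps its last pose, push and grip.
It fails at once if the orange pointer is moved (tip by more than 12 mm) (distance of pointer_tip from where it was at the start of the episode above 0.012 m).
It fails at once if the amber bottle is disturbed (moved more than 25 mm) (distance of amber_bottle from where it was at the start of the episode above 0.025 m).
It fails at once if the beaker is disturbed (moved more than 25 mm) (distance of beaker from where it was at the start of the episode above 0.025 m).
It fails at once if the vial box is disturbed (moved more than 25 mm) (distance of vial_box from where it was at the start of the episode above 0.025 m).
It also fails if it takes over 42 s, if anything falls off the work surface, if the arm or the gripper's body presses on something with over 40 N, if the wrist force passes 120 N, or if a joint passes its speed limit or range.

## Working session

There is one attempt and no reset: what is moved stays moved. The work goes in short steps, each a Python script; the robot and the scene stay as the last script left them, time stands still between calls to the robot, and variables do not carry over. Pictures are saved under pics/ and viewed, at most 10 in all, crops included, and the job is handed in when it is done.

```bash
mkdir -p pics; ls
python3 - <<'E'
from station import env, viewer
import cv2,numpy as np
for n in("side","top"):
    im=viewer.camera(n); cv2.imwrite(f"pics/{n}0.png",im)
    p=viewer.camera_params(n); print(n,{k:(np.round(v,3).tolist() if not isinstance(v,str) else v) for k,v in p.items()})
E
```

```text
pics
side {'fx': 375.342, 'fy': 375.342, 'cx': 256.842, 'cy': 193.976, 'pose': [[-0.926, 0.214, -0.31, 178.22], [-0.377, -0.548, 0.747, 881.661], [-0.01, 0.809, 0.588, 792.843], [0.0, 0.0, 0.0, 1.0]]}
top {'fx': 394.448, 'fy': 394.448, 'cx': 253.159, 'cy': 188.09, 'pose': [[0.004, 0.997, -0.072, 468.829], [-1.0, 0.005, 0.017, 48.142], [0.017, 0.072, 0.997, 1265.665], [0.0, 0.0, 0.0, 1.0]]}
```

View pics/top0.png

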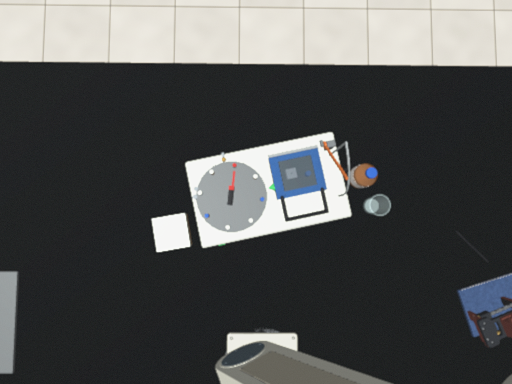

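View pics/side0.png

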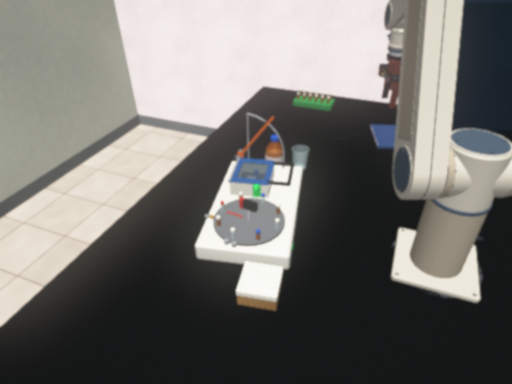

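The top view shows the white deck with corners near (185,162), (333,132), (351,215) and (203,248). The hub grip is at (231,195), the red vial at (235,165), the green arrow at (271,187) and the flap bar near (306,216). The orange rod runs from (323,143) to (347,180). In the side view the same rod runs from (240,155) to (273,118), which suits a cast onto its vertical plane.

```bash
cat > h.py <<'E'
import cv2,numpy as np
from station import env,viewer,set_gripper,workorder
from scipy.spatial.transform import Rotation as R
def ray(n,uv):
    p=viewer.camera_params(n);T=np.array(p["pose"]);uv=np.atleast_2d(np.asarray(uv,float))
    d=np.c_[(uv[:,0]-p["cx"])/p["fx"],-(uv[:,1]-p["cy"])/p["fy"],-np.ones(len(uv))]
    return T[:3,3],d@T[:3,:3].T
def onplane(n,uv,pt,nrm):
    o,d=ray(n,uv);return o+d*(((pt-o)@nrm)/(d@nrm))[:,None]
def onz(n,uv,z):return onplane(n,uv,np.array([0,0,z]),np.array([0,0,1.]))
def proj(n,P):
    p=viewer.camera_params(n);T=np.array(p["pose"]);c=(np.atleast_2d(P)-T[:3,3])@T[:3,:3]
    return np.c_[p["cx"]+p["fx"]*c[:,0]/-c[:,2],p["cy"]-p["fy"]*c[:,1]/-c[:,2]]
def hsv(im,lo,hi):return cv2.inRange(cv2.cvtColor(im,cv2.COLOR_BGR2HSV),lo,hi)
def down(yaw):  # tool z down, closing line (y) along world direction yaw
    c,s=np.cos(yaw),np.sin(yaw);y=np.array([c,s,0]);z=np.array([0,0,-1.])
    return R.from_matrix(np.c_[np.cross(y,z),y,z]).as_quat()
E
cat > m.py <<'E'
from h import *
t=cv2.imread("pics/top0.png");s=cv2.imread("pics/side0.png")
# deck
m=hsv(t,(0,0,170),(179,60,255));m[:120]=0;m[260:]=0
m=cv2.morphologyEx(m,cv2.MORPH_CLOSE,np.ones((3,3)))
c=max(cv2.findContours(m,0,1)[0],key=cv2.contourArea)[:,0]
hull=cv2.convexHull(c)[:,0]
w=onz("top",hull,60)[:,:2].astype(np.float32)
r=cv2.minAreaRect(w);box=cv2.boxPoints(r);print("deck",r,box.round(1).tolist())
# long side direction -> y axis
e=[box[1]-box[0],box[2]-box[1]];L=max(e,key=np.linalg.norm);L=L/np.linalg.norm(L);L*=np.sign(L[1])
yaw=np.arctan2(-L[0],L[1]);O=np.array(r[0])
X=np.array([np.cos(yaw),np.sin(yaw)]);Y=np.array([-X[1],X[0]])
print("yaw",yaw,"O",O)
def comps(im,lo,hi,n,win):
    m=hsv(im,lo,hi);k=np.zeros_like(m);x0,y0,x1,y1=win;k[y0:y1,x0:x1]=m[y0:y1,x0:x1]
    N,lab,st,ce=cv2.connectedComponentsWithStats(k)
    print(n,[(st[i,4],st[i,:4].tolist(),ce[i].round(1).tolist()) for i in range(1,N) if st[i,4]>3]);return k
win=(150,120,400,260)
comps(t,(0,150,90),(6,255,255),"red top",win)
comps(t,(50,120,60),(80,255,255),"green top",win)
comps(t,(105,120,60),(125,255,255),"blue top",win)
comps(t,(0,0,0),(179,90,50),"black top",(215,180,250,215))
ot=comps(t,(7,150,90),(16,255,255),"orange top",win)
os_=comps(s,(4,140,80),(16,255,255),"orange side",(225,105,290,170))
loc=lambda P:np.c_[(P[:,:2]-O)@X,(P[:,:2]-O)@Y,P[:,2]]
for nm,xy in dict(hub=(0,130,143),arrow=(0,0,113),bar=(90-192,-75,113),hinge=(90,-172,113)).items():
    P=np.r_[O+xy[0]*X+xy[1]*Y,xy[2]];print(nm,P.round(1),proj("top",P).round(1),proj("side",P).round(1))
n=np.r_[Y,0];pt=np.r_[O-172*Y,0]
N,lab,st,ce=cv2.connectedComponentsWithStats(os_);i=1+np.argmax(st[1:,4]);v,u=np.nonzero(lab==i)
P=loc(onplane("side",np.c_[u,v],pt,n));P=P[:,[0,2]]
f=cv2.fitLine(P.astype(np.float32),cv2.DIST_HUBER,0,.01,.01).ravel();print("pointer line",f,"slope",np.arctan(-f[1]/f[0]),"z at x=90",f[3]+f[1]/f[0]*(90-f[2]))
far=P[np.argsort(P[:,1])[[0,-1]]];print("ends",far)
k=P[:,1]>190;print("ray from hinge",np.median(np.arctan2(P[k,1]-113,90-P[k,0])))
E
python3 m.py
python3 - <<'E'
import cv2
t=cv2.imread("pics/top0.png")[125:255,150:395]; s=cv2.imread("pics/side0.png")[105:275,195:315]
a=cv2.resize(t,None,fx=2.2,fy=2.2,interpolation=2); b=cv2.resize(s,None,fx=2.1,fy=2.1,interpolation=2)
import numpy as np
c=np.zeros((360,800,3),'uint8');c[:a.shape[0],:a.shape[1]]=a;c[:b.shape[0],545:545+b.shape[1]]=b[:,:255]
cv2.imwrite("pics/crop0.png",c)
E
```

```text
deck ((555.66259765625, -16.68182373046875), (271.3204040527344, 467.6749267578125), 12.119728088378906) [[373.8999938964844, 183.5], [472.1000061035156, -273.79998779296875], [737.4000244140625, -216.8000030517578], [639.2000122070312, 240.39999389648438]]
yaw 0.21152918 O [555.66259766 -16.68182373]
red top [(np.int32(7), [233, 164, 3, 3], [234.0, 164.7]), (np.int32(6), [233, 176, 1, 6], [233.0, 178.5]), (np.int32(16), [229, 185, 5, 5], [231.2, 187.4])]
green top [(np.int32(19), [270, 184, 5, 6], [272.4, 186.9])]
blue top [(np.int32(984), [269, 149, 57, 50], [296.8, 173.7]), (np.int32(101), [366, 168, 12, 10], [371.4, 172.4]), (np.int32(10), [260, 197, 4, 4], [261.7, 198.7]), (np.int32(11), [205, 214, 4, 4], [206.2, 215.2])]
black top []
orange top [(np.int32(85), [324, 142, 24, 38], [336.2, 162.0])]
orange side [(np.int32(145), [237, 116, 37, 40], [255.9, 135.9]), (np.int32(125), [267, 143, 14, 11], [273.6, 148.5])]
hub [528.4 110.4 143. ] [[224.7 195.6]] [[247.4 203.8]]
arrow [555.7 -16.7 113. ] [[268.7 187. ]] [[255.6 186.7]]
bar [ 471.7 -111.4  113. ] [[301.1 215.9]] [[290.2 176.6]]
hinge [ 679.8 -166.   113. ] [[319.1 145.5]] [[239.3 157.1]]
pointer line [  0.6031576  -0.7976221  27.152086  203.60197  ] slope 0.9233424 z at x=90 120.49121
ends [[ 83.31951765 122.14657281]
 [-25.5532498  278.24225976]]
ray from hinge 0.9549153683825136
```

View pics/crop0.png

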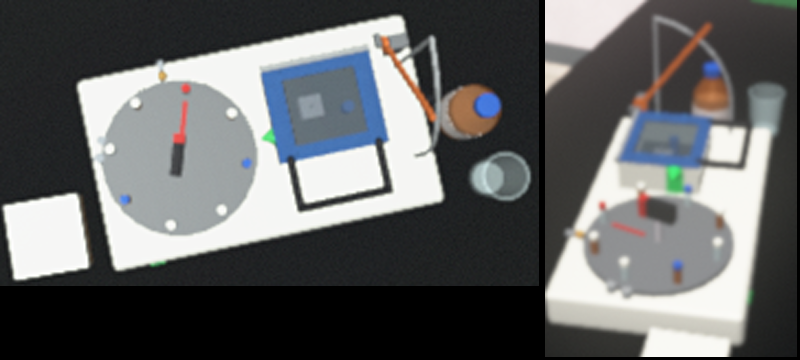

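The crop confirms the red cap at about (234.5,165) and the arrow tip at about (270,187). The features sit about 16 mm to the right of where the deck-centre assumption puts them, so I'll fix the pose from the caps' circle and the bar instead.

```bash
cat > m2.py <<'E'
from h import *
t=cv2.imread("pics/top0.png");s=cv2.imread("pics/side0.png")
g=cv2.cvtColor(t,cv2.COLOR_BGR2GRAY)
caps=np.array([(136,103),(231,112),(110,148),(170,225),(221,209),(246,162),(125,199),(186,88)])/2.2+(150,125)
C=[]
hs=cv2.cvtColor(t,cv2.COLOR_BGR2HSV).astype(int)
for u,v in caps:   # refine: centroid of pixels unlike disc grey
    u0,v0=int(round(u-.5)),int(round(v-.5));P=t[v0-3:v0+4,u0-3:u0+4].astype(float)
    wgt=np.abs(P-np.array(t[205,215],float)).sum(2);wgt=np.clip(wgt-60,0,None)
    yy,xx=np.mgrid[v0-3:v0+4,u0-3:u0+4];C.append(((xx*wgt).sum()/wgt.sum(),(yy*wgt).sum()/wgt.sum()))
C=np.array(C);W=onz("top",C,106)[:,:2];print(C.round(1).tolist())
from scipy.optimize import least_squares
q=least_squares(lambda p:np.hypot(*(W-p[:2]).T)-p[2],[520,95,92],loss="soft_l1");A=q.x[:2];print("axis,R",q.x.round(1),q.fun.round(1))
# grip: dark pixels + red end
dk=(g<70);dk=dk.astype(np.uint8)*255
k=np.zeros_like(dk);k[183:212,222:240]=dk[183:212,222:240]|hsv(t,(0,150,80),(6,255,255))[183:212,222:240]
k=cv2.morphologyEx(k,cv2.MORPH_CLOSE,np.ones((3,3)))
c=max(cv2.findContours(k,0,1)[0],key=cv2.contourArea);r=cv2.minAreaRect(onz("top",c[:,0],143)[:,:2].astype(np.float32));print("grip rect",r)
d=W[-1]-A;print("red dir",np.arctan2(d[1],d[0]),"each cap angle",np.sort(np.arctan2(*(W-A).T[::-1])).round(3))
# bar
b=np.zeros_like(dk);b[185:225,275:335]=dk[185:225,275:335]
N,lab,st,ce=cv2.connectedComponentsWithStats(b);print("dark comps",[st[i].tolist() for i in range(1,N) if st[i,4]>10])
# flap blue rect at z~117
m=hsv(t,(105,120,60),(125,255,255));m[:,:260]=0;m[:,332:]=0
c=max(cv2.findContours(m,0,1)[0],key=cv2.contourArea);rf=cv2.minAreaRect(onz("top",c[:,0],117)[:,:2].astype(np.float32));print("flap rect",rf,cv2.boxPoints(rf).round(1).tolist())
for a in(g[200:224,280:332],):
    print("\n".join("".join("#" if x<70 else ("+" if x<120 else ".") for x in row) for row in a))
E
python3 m2.py
```

```text
[[210.6, 170.8], [255.0, 175.6], [199.3, 192.2], [227.2, 226.8], [250.4, 219.9], [261.7, 198.7], [206.4, 215.6], [234.1, 163.8]]
axis,R [531.8  95.4  92.8] [ 0.3 -0.3 -0.6  0.5  0.4 -0.6 -0.3  0.6]
grip rect ((533.0179443359375, 92.56336212158203), (51.34013748168945, 11.396183013916016), 0.4309239983558655)
red dir -0.10449252764111934 each cap angle [-2.462 -1.681 -0.89  -0.104  0.692  1.481  2.28   3.044]
dark comps [[281, 188, 47, 33, 160], [318, 221, 17, 4, 40]]
flap rect ((596.7632446289062, -99.45486450195312), (121.15504455566406, 144.7535400390625), 12.185070037841797) [[522.2999877929688, -41.5], [552.7999877929688, -183.0], [671.2999877929688, -157.39999389648438], [640.7000122070312, -15.899999618530273]]
.+##.......................................+#+......
..##.......................................+#+......
..##+.......................................##......
..+#+.......................................##+.....
..+##.......................................+#+.....
..+##.......................................+#+.....
...##+......................................+##.....
..
[... 198 characters left out ...]
...####....
....##.................................++#######....
....##+...........................++#########++.....
....+#+.......................++########+++.........
....+##..................++########+++..............
.....##.............++#########++...................
.....##+........++#########++.......................
.....+##+..++########+++............................
.....+###########++.................................
.....+######+++.....................................
......##++..........................................
.................................................+++
............................................+++#####
........................................+++#########
```

```bash
cat >> h.py <<'E'
yaw=.212;X=np.array([np.cos(yaw),np.sin(yaw)]);Y=np.array([-X[1],X[0]])
A=np.array([531.8,95.4]);O=A-130*Y
def S(x,y,z):return np.r_[O+x*X+y*Y,z]
E
cat > m3.py <<'E'
from h import *
t=cv2.imread("pics/top0.png");s=cv2.imread("pics/side0.png")
print("bar",S(-102,-75,113),proj("top",S(-102,-75,113)),"hinge",proj("top",S(90,-75,113)))
n=np.r_[Y,0]
m=hsv(s,(4,140,80),(16,255,255));k=np.zeros_like(m);k[105:170,225:290]=m[105:170,225:290]
N,lab,st,ce=cv2.connectedComponentsWithStats(k);i=1+np.argmax(st[1:,4]);v,u=np.nonzero(lab==i)
P=onplane("side",np.c_[u,v],S(0,-172,0),n);P=np.c_[(P[:,:2]-O)@X,P[:,2]]
P=P[(P[:,1]>145)]
f=cv2.fitLine(P.astype(np.float32),cv2.DIST_HUBER,0,.01,.01).ravel();a=np.arctan(-f[1]/f[0])
print("slope",a,"z at x90",f[3]+f[1]/f[0]*(90-f[2]),"from hinge",np.median(np.arctan2(P[:,1]-113,90-P[:,0])),"max r",np.hypot(P[:,1]-113,90-P[:,0]).max())
for a in(.85,.9,.95,1.):
    q=np.array([S(90-r*np.cos(a),-172,113+r*np.sin(a)) for r in(0,100,195)]);print(a,proj("side",q).round(1).tolist(),proj("top",q).round(1).tolist())
o=hsv(t,(7,150,90),(16,255,255));v,u=np.nonzero(o[120:200,315:352]);v+=120;u+=315;print("top orange lowest",u[v==v.max()],v.max(),"side top",[(u,v) for u,v in zip(*np.nonzero(lab==i)[::-1])][:3])
q0=env.read_state()["qpos"]
for flip in(0,np.pi):
    for th in(1.2545,0,-.03):
        print("grip",flip,th,np.round(env.ik(np.r_[A,191.],down(yaw+th+flip)),2))
    for z,x in((174,-102),(174+192*np.sin(.93),90-192*np.cos(.93))):
        r=env.ik(S(x,-75,z),down(yaw+flip));print("bar",flip,r if r is None else np.round(r,2))
E
python3 m3.py
```

```text
bar [ 475.21875842 -126.47285346  113.        ] [[306.24577189 214.67920385]] hinge [[292.23416086 150.97065882]]
slope 0.9279662 z at x90 115.040825 from hinge 0.9374347488308657 max r 194.88377393356998
0.85 [[240.1, 154.9], [258.0, 137.5], [276.4, 119.6]] [[324.2, 144.4], [334.7, 162.5], [346.3, 182.4]]
0.9 [[240.1, 154.9], [256.9, 136.6], [274.2, 117.7]] [[324.2, 144.4], [334.7, 161.0], [346.3, 179.4]]
0.95 [[240.1, 154.9], [255.7, 135.7], [271.9, 115.9]] [[324.2, 144.4], [334.6, 159.5], [346.2, 176.2]]
1.0 [[240.1, 154.9], [254.5, 134.9], [269.5, 114.2]] [[324.2, 144.4], [334.5, 157.8], [346.0, 172.8]]
top orange lowest [345 346] 179 side top [(np.int64(272), np.int64(116)), (np.int64(271), np.int64(117)), (np.int64(272), np.int64(117))]
grip 0 1.2545 [ 0.16  0.46  1.89 -0.    0.79 -1.31]
grip 0 0 [ 0.16  0.46  1.89 -0.    0.79 -0.06]
grip 0 -0.03 [ 0.16  0.46  1.89 -0.    0.79 -0.03]
bar 0 [-0.28  0.43  2.   -0.    0.7  -0.5 ]
bar 0 [-0.22  0.3   1.75 -0.    1.09 -0.43]
grip 3.141592653589793 1.2545 [ 0.16  0.46  1.89 -0.    0.79  1.83]Traceback (most recent call last):
  File "m3.py", line 17, in <module>
    print("grip",flip,th,np.round(env.ik(np.r_[A,191.],down(yaw+th+flip)),2))
                         ~~~~~~~~^^^^^^^^^^^^^^^^^^^^^^^^^^^^^^^^^^^^^^^^^^^
    return _wrapfunc(a, 'round', decimals=decimals, out=out)
    return _wrapit(obj, method, *args, **kwds)
    result = getattr(arr, method)(*args, **kwds)
TypeError: unsupported operand type(s) for *: 'NoneType' and 'float'
```

Pose and pointer agree in both views: carousel about 1.25 rad, pointer about 0.93 rad. Now I'll turn the carousel.

Run:
```python
from h import *
p=env.read_state();print("t",p["time_s"])
env.move_l([*p["tool_pos"][:2],450.],rate=300)
th=1.2545
env.reach(np.r_[A,450.],down(yaw+th))
env.move_l(np.r_[A,250.],rate=250)
print("stop",env.move_l(np.r_[A,193.],rate=100,f_stop=12))
set_gripper(0);s=env.read_state();print("w",s["width"],s["grip_force"],s["force"],s["time_s"])
for a in(.8,.35,0.):env.reach(np.r_[A,193.],down(yaw+a))
s=env.read_state();print(s["tool_pos"],s["force"],s["wrist_torque"],s["width"],s["time_s"])
set_gripper(50);env.move_l(np.r_[A,290.],rate=250)
env.move_l(np.r_[A-150*X,400.],rate=300)
cv2.imwrite("pics/top1.png",viewer.camera("top"));cv2.imwrite("pics/side1.png",viewer.camera("side"))
t=cv2.imread("pics/top1.png")[125:255,150:395];s2=cv2.imread("pics/side1.png")[105:275,195:315]
a=cv2.resize(t,None,fx=2.2,fy=2.2,interpolation=2); b=cv2.resize(s2,None,fx=2.1,fy=2.1,interpolation=2)
c=np.zeros((360,800,3),'uint8');c[:a.shape[0],:a.shape[1]]=a;c[:b.shape[0],545:545+b.shape[1]]=b[:,:255]
cv2.imwrite("pics/crop1.png",c);print(env.read_state()["time_s"])
m=hsv(cv2.imread("pics/side1.png"),(0,150,80),(6,255,255));m[:105]=0;m[275:]=0;m[:,:195]=0;m[:,315:]=0
N,l,st,ce=cv2.connectedComponentsWithStats(m);print([(st[i,4],ce[i]) for i in range(1,N) if st[i,4]>3],"pred",proj("side",S(0,38,108)),proj("top",S(0,38,108)))
```

```text
t 0.1
stop False
w 14.110367958135464 29.99896913766861 [ 1.2930667   5.38755057 -0.64005112] 6.1417
[531.51776346  95.68080062 192.98537933] [-2.3650207   4.56444039  0.93866823] [ 0.74968087  0.03012535 -0.1381435 ] 14.230116016184217 7.5833
9.725
[(np.int32(5), array([251.4, 207. ]))] pred [[254.23645293 192.05097402]] [[261.12507169 188.65630337]]
```

View pics/crop1.png

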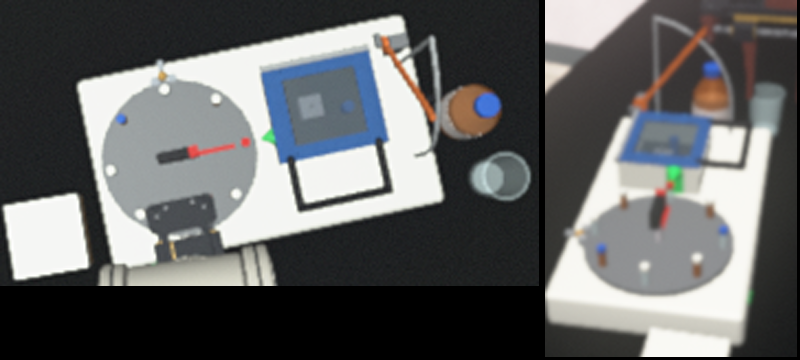

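The red cap is at crop (245,142), image (261.4,189.5). The prediction for the stop was (261.1,188.7), so the carousel is in its stop with the red vial in front of the arrow. Next is the flap.

Run:
```python
from h import *
q=down(yaw)
env.move_l(S(-102,-75,300),rot=q,rate=250)
print("stop",env.move_l(S(-102,-75,174),rate=120,f_stop=12))
set_gripper(0);s=env.read_state();print("w",s["width"],s["grip_force"],s["force"],s["time_s"])
if s["width"]>8:
    for a in np.linspace(0,.93,9)[1:]:
        env.move_l(S(90-192*np.cos(a),-75,174+192*np.sin(a)),rate=80)
        s=env.read_state();print(round(a,2),s["width"].__round__(1),s["force"].round(1),round(s["time_s"],1))
env.hold(.4)
cv2.imwrite("pics/top2.png",viewer.camera("top"));cv2.imwrite("pics/side2.png",viewer.camera("side"))
t=cv2.imread("pics/top2.png")[125:255,150:395];s2=cv2.imread("pics/side2.png")[85:225,195:315]
a=cv2.resize(t,None,fx=1.6,fy=1.6,interpolation=2); b=cv2.resize(s2,None,fx=3.3,fy=3.3,interpolation=2)
c=np.zeros((470,800,3),'uint8');c[:a.shape[0],:a.shape[1]]=a;c[:b.shape[0],400:400+b.shape[1]]=b
cv2.imwrite("pics/crop2.png",c);print(env.read_state()["time_s"])
```

```text
stop False
w 11.316274011057187 30.000549852848053 [-0.48845087  0.1143855   2.16896645] 12.7
0.12 11.5 [-1.3 -2.8 -2.5] 13.1
0.23 11.1 [-4.1 -2.7 -2.6] 13.6
0.35 11.0 [-4.6 -4.7 -0.3] 14.0
0.46 11.0 [-7.  -5.1  0.5] 14.4
0.58 11.6 [-10.4  -6.3   4.2] 14.8
0.7 11.2 [-15.7  -6.7   9.9] 15.2
0.81 11.2 [-19.7  -6.   17.3] 15.7
0.93 11.2 [-18.3  -3.8  19.8] 16.1
16.6
```

View pics/crop2.png

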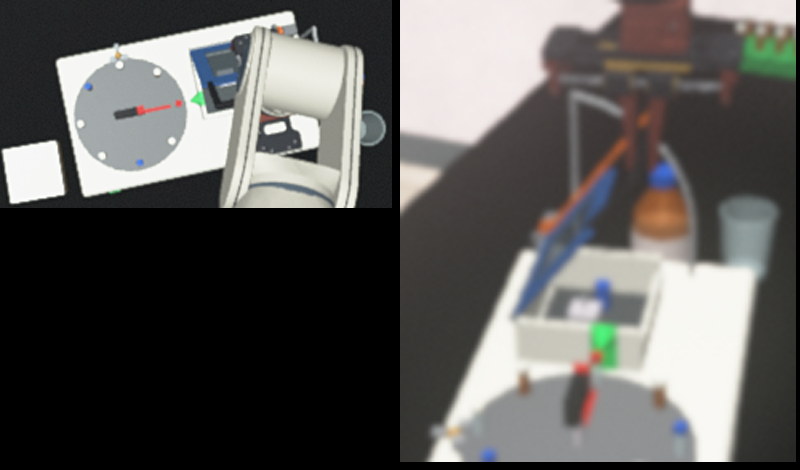

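The bar is held between the fingers, and the flap (crop (515,315) to (612,170)) looks nearly parallel to the orange rod. The red vial is still at the arrow. I'll check the flap's slope with its left edge.

Run:
```python
from h import *
s=cv2.imread("pics/side2.png")
m=hsv(s,(105,110,50),(125,255,255));k=np.zeros_like(m);k[130:185,225:268]=m[130:185,225:268]
N,l,st,ce=cv2.connectedComponentsWithStats(k);i=1+np.argmax(st[1:,4]);print(st[i])
# nearest (right/lower) boundary = flap's left edge, y ~ -2
E=[(np.nonzero(l[v]==i)[0].max(),v) for v in range(st[i,1]+3,st[i,1]+st[i,3]-3)]
L=[(np.nonzero(l[v]==i)[0].min(),v) for v in range(st[i,1]+3,st[i,1]+st[i,3]-3)]
for nm,e,y in(("right",E,-2),("left",L,-2),("left",L,-148)):
    P=onplane("side",e,S(0,y,0),np.r_[Y,0]);P=np.c_[(P[:,:2]-O)@X,P[:,2]]
    f=cv2.fitLine(P.astype(np.float32),cv2.DIST_HUBER,0,.01,.01).ravel();print(nm,y,np.arctan(-f[1]/f[0]),"z@x90",f[3]+f[1]/f[0]*(90-f[2]),np.arctan2(P[:,1]-113,90-P[:,0]).round(2))
st=env.read_state();p=st["tool_pos"]-[0,0,61];d=p[:2]-O
print("grasp local",d@X,d@Y,p[2],"angle",np.arctan2(p[2]-113,90-d@X),"r",np.hypot(p[2]-113,90-d@X),st["width"],st["grip_force"],st["force"])
```

```text
[253 137   7  12  37]
right -2 1.2405256 z@x90 -12.30658 [1.02 1.01 1.01 1.   0.99 1.  ]
left -2 1.1279668 z@x90 80.82034 [1.05 1.05 1.06 1.05 1.04 1.04]
left -148 1.1279678 z@x90 59.5242 [0.89 0.89 0.89 0.86 0.83 0.83]
grasp local -26.90756252956527 -75.0125656174343 268.41381614596116 angle 0.9258669660210589 r 194.47578879041686 10.96550371450965 30.005546808242798 [-17.42532737  -3.93338047  19.21471504]
```

Run:
```python
from h import *
s=cv2.imread("pics/side2.png")
print("hinge",proj("side",S(90,-2,113)))
b=cv2.resize(s[125:190,220:290],None,fx=8,fy=8,interpolation=2)
for a,c in((.85,(0,0,255)),(.93,(0,255,0)),(1.01,(255,255,255))):
    q=((proj("side",[S(90,-2,113),S(90-124*np.cos(a),-2,113+124*np.sin(a))])+.5-[220,125])*8).astype(int)
    cv2.line(b,tuple(map(int,q[0])),tuple(map(int,q[1])),c,1)
cv2.imwrite("pics/crop3.png",b)
```

```text
hinge [[229.07701489 181.07770394]]
```

View pics/crop3.png

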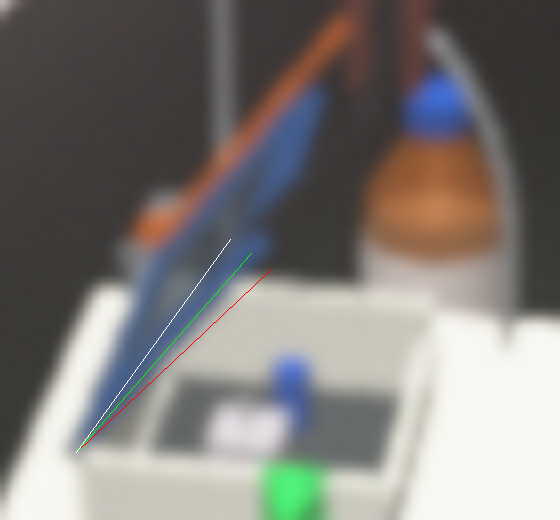

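The flap's left edge, from (78,450) to (265,240), lies along the green 0.93 rad line, which matches the pointer. The grip is steady, so I'm handing in.

```bash
python3 -c "
from h import *
env.hold(.3);print(workorder.sign_off(),env.read_state()['time_s'])"
```

```text
the job is handed in; nothing more can be done
the job is handed in; nothing more can be done
```

I handed the job in with the carousel in its click stop (red vial at the green arrow) and the gripper holding the flap at about 0.93 rad, which matches the orange pointer as I measured it; the hand-in gave no verdict.

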